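# Bring the objective round under the magnifier

### The job

Inspect the microscope objective that stands on the small carousel: push on the carousel's spokes with a fingertip to turn it until the objective stands at the viewing place in line with the upright pointer, and then push the magnifier's swing arm round to its stop, so that the lens is over the objective. Bring the objective round first, leaving the magnifier parked until it is there. Only push on the spokes and the arm: do not touch or lift the things standing in the cups, and leave the other things on the desk alone.

Things in the scene. Friction and masses are not known exactly. Their poses are not given: they have to be found in the camera images.
- stand: Fixed dark steel foot: round plate 124 mm across, 9 mm high, a bar on its -y side to the magnifier's post (12 mm diameter, 146 mm high, at [0, -150] mm). Origin on the carousel's axis at desk height; z up; heading within 0.35 rad of the world's. An upright pointer plate (5 x 18 mm, top at 36 mm) on the bar at [0, -88] mm marks the viewing place.
- carousel: Turntable, turns up to two turns either way, stays where left (friction about 0.06 N m). Disc 140 mm across, top at 18 mm; four black cups (39 mm outside, 33 inside, floor at 20, rim at 31) 45 mm from the axis at 0, 90, 180, 270 degrees; four spokes above it at 45, 135, 225, 315 degrees, hub's top at 85 mm. Origin on the axis at desk height; z up; the frame turns with it.
- spoke (a point): Point on the centreline of the spoke at 45 degrees, 94 mm from the carousel's axis, 70 mm above the desk. All four spokes are alike: level straight bars, 13 mm thick in black sleeves from 74 to 108 mm from the axis, rounded ends at 114 mm; beyond the disc nothing stands under them but the bar and pointer.
- view_place (a point): The viewing place: point on the stand, 45 mm from the carousel's axis towards the pointer and the magnifier's post (stand frame [0, -45] mm), 20 mm above the desk, where the objective's foot shall be.
- objective: Microscope objective, white barrel with a narrow top and black foot, 29 mm diameter, 53 mm high, standing loose in one of the cups (about 2 mm of play). Origin: centre of its foot.
- short_tube: Plain black tube, 30 mm diameter, 37 mm high, standing loose in another cup. Origin: centre of its foot.
- dropper: Small amber dropper bottle, 26 x 28 mm, 68 mm high (top 88 mm above the desk), standing loose in another cup. Origin: centre of its foot.
- lens_centre (a point): Centre of the magnifier's round lens (63 mm across its black rim, 9 mm thick, 140 mm above the desk), 105 mm from the post's axis. Its swing arm is a level steel bar 10 mm thick at the same height, free between 12 and 73 mm from the post's axis; pivot collar 24 mm across.
- magnifier (a joint): Angle of the swing arm about the post; friction about 0.05 N m, stays where left. 0: fully away, pointing in the stand's frame to -x and 0.314 rad (18 degrees) towards -y. Grows clockwise seen from above. 1.885: the stop, arm along the stand's +y, lens over the viewing place. Starts parked between 0 and 0.5.
- can: Bystander: black objective can with white cap, 40 mm diameter, 70 mm high, to the right of the stand. Origin: centre of its foot.
- tissue: Bystander: flat pale booklet of lens tissue, 71 x 62 x 9 mm, on the desk near the robot. Origin: centre of its underside.
- dish: Bystander: shallow round dish 55 mm across, 14 mm high, on the desk to the left of the carousel or in front of it. Origin: centre of its underside.
- mouse: Bystander: black computer mouse, 114 x 58 x 38 mm, on the desk to the right. Origin: centre of its underside.
Not all that is in view belongs to the job. What is shaped like the short_tube but orange or pink is not meant.

How it is judged:
By the outcome, as a careful person would: the job done as asked, in the order asked, and still so for the second after the job is handed in, with the robot touching nothing.
It also fails if it takes over 72 s, if anything falls off the work surface, if the arm or the gripper's body presses on something with over 40 N, if the wrist force passes 120 N, or if a joint passes its speed limit or range.

### The arm

A 6-joint arm with a two-finger parallel gripper is mounted at the origin on a cart in front of the work surface, level with it; the furniture and walls round the work are solid. World frame = base frame: x ahead of the robot, y to its left, z up, the work surface at z = 0. Lengths are in m, angles in rad, forces in N, time in s.
With the tool pointing down it reaches from about 0.325 to 0.9 m from the base axis. Payload 6.1 kg.
Tool frame: the origin (TCP) lies between the finger pads; the fingertips stand 22 mm ahead of it and the grasp point (between the pads) lies 3 mm ahead of it; z points along the fingers, y is the line along which they close (so a half turn about z gives the same grasp; the last joint's range is limited). The gripper opens to 87 mm and grips with 3 to 60 N. Pads are 19 mm wide; open, the fingers measure 117 mm over their backs; the gripper's body (75 mm by 190 mm) begins 51 mm behind the grasp point.
Start: joints at [-1.263, 0.22, 1.526, -0, 1.395, -0.126], TCP at [0.263, -0.567, 0.245] pointing down, gripper open.
Joint ranges: [-2.98, 2.98], [-0.91, 2.08], [0.09, 2.57], [-1.24, 4.39], [0.2, 2.65], [-2.68, 2.68]. Speed limits (rad/s): [2.57, 2.57, 3.01, 3.14, 3.14, 3.14].

### API

Orientations are given as a unit quaternion [x, y, z, w].
In Python, from cell import manip gives the robot as it stands.
- The arm moves only by the tool drive_tool, never from a script. Its argument "plan" is a list of rows, each a list of 3 entries, a list of its own where there are three numbers: the finger opening in mm, from 0 to 87, then the shift along the tool's x, y, z in mm, then the turn about the tool's z in units of 6 degrees (1.0 is 6 degrees). A call has 1 to 20 rows; each row shifts and turns the commanded pose from where the row before left it, along the tool's axes as they then stand; what a row does not reach is not made up. A row lasts 1/8 s, in which the tool goes at most 62.5 mm and 10.7 degrees, less where a joint would pass 70% of its speed; a pose out of reach is approached as far as the arm can. A call with a gripper value outside its range is refused whole. The fingers move at their own pace and stop on an object; "grip_force" is the grip in N (left out, the last holds). Time passes only in rows, so rows that do not move let the fingers close. It gives the time, the measured TCP pose, the force, the opening and the grip force at its end, in the units of the state.
- manip.state(): the state, without advancing time (a new reading comes with each control period).
- manip.snapshot(name): name is "scene" or "top" or "wrist"; returns a dict with "color" (384x512x3 uint8, red, green, blue), "fx", "fy", "cx", "cy" (pixels), "xyz" and "attitude" of the camera in the world. Camera axes: x right, y down, z forward; pixel columns grow to the right and rows downward; lengths in m; the calibration is good to about 2 mm. A picture is of the moment at which its call begins. There is no depth.
- manip.sign_off(): hands the job in; it is judged then, once.
The state is a dict: "time": time; "qpos": joint angles; "dq": joint speeds; "tau": joint torques, N m; "eef_pos": TCP position; "tool_rot": TCP orientation; "ft_force": force on the tool from outside, world axes, zero at the start; "wrist_torque": the same for the moment, N m; "gripper_width": finger opening in m; "finger_force": force on a finger pad.
Only numpy, scipy, OpenCV 4.12 (cv2) and the standard library are available. Lean on these libraries where they do the work, as an engineer would, in place of code of your own. Each camera call takes 0.05 s, during which the arm holds its last target. There are 200 camera calls.

## Working session

There is one attempt and no reset: what is moved stays moved. The work goes in short steps, Python scripts to look and compute and a tool call to move; the robot and the scene stay as the last step left them, time stands still between calls to the robot, and variables do not carry over. Pictures are saved under pics/ and viewed, at most 10 in all, crops included, and the job is handed in when it is done.

Besides the shell and the picture viewer there is one more tool, called after "Call:" in YAML: its name, and indented under it one key for each argument. drive_tool: Moves the arm, as the interface text tells. Its arguments: {"type":"object","properties":{"plan":{"type":"array","items":{"type":"array"}},"grip_force":{"type":"number"}},"required":["plan"]}

```bash
mkdir -p pics; cat > h.py <<'E'
import numpy as np, cv2
from scipy.spatial.transform import Rotation as R
from cell import manip
def snap(n,f):
    s=manip.snapshot(n); cv2.imwrite('pics/'+f+'.png',s['color'][:,:,::-1]); return s
def rot(s):
    a=np.array(s['attitude']); return a if a.shape==(3,3) else R.from_quat(a).as_matrix()
def ray(s,u,v,z):
    d=rot(s)@np.array([(u-s['cx'])/s['fx'],(v-s['cy'])/s['fy'],1]); p=np.array(s['xyz']); return p+d*(z-p[2])/d[2]
def proj(s,P):
    c=rot(s).T@(np.array(P)-np.array(s['xyz'])); return s['fx']*c[0]/c[2]+s['cx'],s['fy']*c[1]/c[2]+s['cy']
E
python3 - <<'E'
from h import *
import pickle
for n in('top','scene'):
    s=snap(n,n+'0'); pickle.dump(s,open(n+'0.pkl','wb')); print(n,s['fx'],s['cx'],s['cy'],s['xyz'],s['attitude'])
st=manip.state(); print({k:np.round(st[k],3) for k in('time','eef_pos','tool_rot','gripper_width')})
E
```

```text
top 393.25202611513777 251.86438409245656 193.8348611400568 [0.4485029  0.0239514  1.06182093] [-0.69741633  0.71561251 -0.0303837   0.024208  ]
scene 462.93383010561183 254.7444679394436 196.56254894382468 [-0.02425895  0.68852191  0.78770797] [-0.30800538  0.84237203 -0.41665228  0.14813145]
{'time': np.float64(0.1), 'eef_pos': array([ 0.263, -0.567,  0.244]), 'tool_rot': array([ 0.977,  0.215, -0.   , -0.001]), 'gripper_width': np.float64(0.087)}
```

View pics/top0.png

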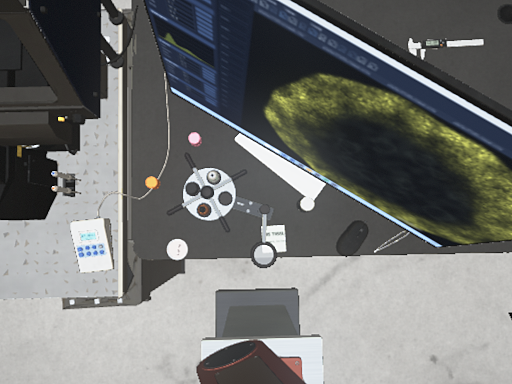

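View pics/scene0.png

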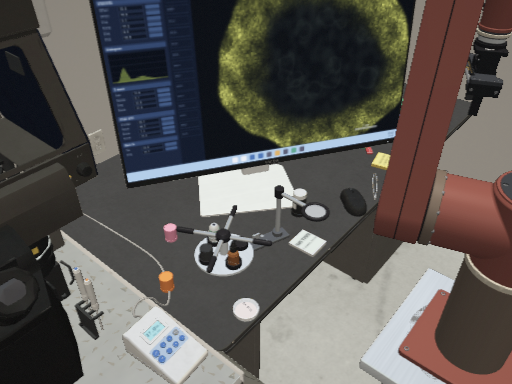

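```bash
python3 - <<'E'
from h import *
import pickle
s=pickle.load(open('top0.pkl','rb'))
c=s['color'][140:270,150:310,::-1]; cv2.imwrite('pics/c0.png',cv2.resize(c,None,fx=4.5,fy=4.5,interpolation=cv2.INTER_CUBIC))
for n,u,v,z in(('hub',208,193,.085),('disc',209,194,.018),('post',266,211,.146),('lens',263,254,.14),('can',307,204,.07),('dish',177,249,.014),('pink',194,138,.04),('monL',170,90,.0),('monR',325,185,0)): print(n,ray(s,u,v,z).round(3))
E
```

```text
hub [0.529 0.124 0.085]
disc [0.532 0.128 0.018]
post [ 0.478 -0.017  0.146]
lens [ 0.379 -0.007  0.14 ]
can [ 0.496 -0.124  0.07 ]
dish [0.388 0.215 0.014]
pink [0.679 0.162 0.04 ]
monL [0.824 0.232 0.   ]
monR [ 0.55  -0.186  0.   ]
```

View pics/c0.png

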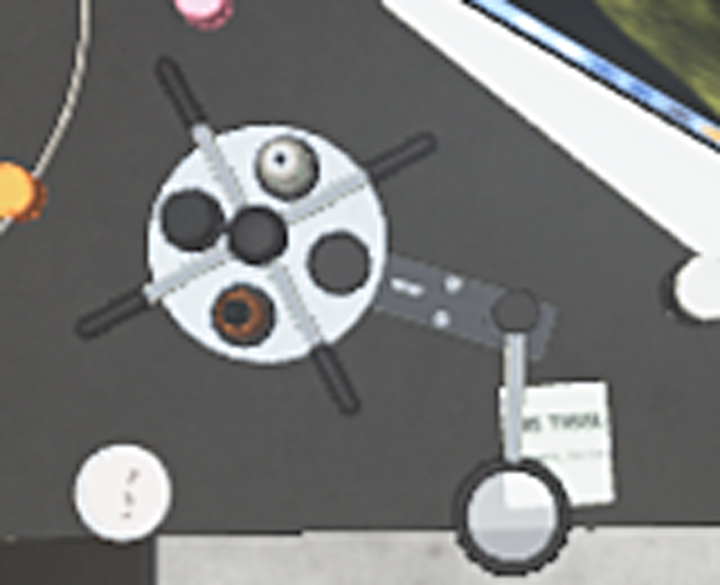

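```bash
python3 - <<'E'
from h import *
import pickle
s=pickle.load(open('top0.pkl','rb'))
f=lambda u,v,z: ray(s,150+(u+.5)/4.5-.5,140+(v+.5)/4.5-.5,z)
A=f(258,235,.07); print('axis',A.round(4))
P=f(517,310,.146); print('post',P.round(4),np.linalg.norm((P-A)[:2]))
va=lambda d:np.degrees(np.arctan2(d[1],d[0]))
print('view dir',va(P-A))
for e in((165,62),(432,140),(350,408),(85,330)):
    d=f(*e,.07)-A; print('spoke',va(d),np.hypot(*d[:2]))
O=f(284,160,.073); d=O-A;print('obj',O,va(d),np.hypot(*d[:2]))
for c in((338,263),(190,218)):
    d=f(*c,.031)-A;print('cup',va(d),np.hypot(*d[:2]))
L=f(512,517,.14);d=L-P;print('lens',L,va(d),np.hypot(*d[:2]))
E
```

```text
axis [0.5331 0.1277 0.07  ]
post [ 0.4843 -0.0135  0.146 ] 0.14941806414382905
view dir -109.07993462808457
spoke 27.06683873535975 0.11181106099084903
spoke -62.611522935390994 0.11156982400761538
spoke -153.18836616790236 0.10995489211381615
spoke 117.52887526115516 0.10998882662314476
obj [0.57476501 0.11205588 0.073     ] -20.57349580541013 0.04450706496429633
cup -108.6330924204592 0.04459842090782253
cup 71.83764515390824 0.045874929498267616
lens [ 0.37768462 -0.00812652  0.14      ] 177.1062049286076 0.10670514158829521
```

```bash
cat >> h.py <<'E'
def pose():
    st=manip.state(); m=R.from_quat(st['tool_rot']).as_matrix(); return np.r_[st['eef_pos'],np.degrees(np.arctan2(m[1,0],m[0,0]))],st
def rows(W,p=None,g=0):
    "W: waypoints (x,y,z,yaw,n); rows rounded to mm and 0.1 units, rounding carried on"
    p=(pose()[0] if p is None else np.array(p,float)).copy(); out=[]
    for *w,n in W:
        w=np.array(w); q=p.copy()
        q0=p.copy(); dyaw=(w[3]-q0[3]+180)%360-180
        for i in range(1,n+1):
            t=np.r_[q0[:3]+(w[:3]-q0[:3])*i/n, q0[3]+dyaw*i/n]
            a=np.radians(p[3]); c,s=np.cos(a),np.sin(a); d=t-p
            sh=np.round(1e3*np.array([d[0]*c+d[1]*s,d[0]*s-d[1]*c,-d[2]])).astype(int); k=round(-d[3]/6,1)
            out.append([g,sh.tolist(),k])
            m=sh/1e3; p+= [m[0]*c+m[1]*s, m[0]*s-m[1]*c, -m[2], -6*k]
    print(len(out),str(out).replace(' ','')); return p
E
python3 - <<'E'
from h import *
p=rows([(.2,-.40,.245,40,5),(.34,-.08,.245,75,9),(.40,.12,.245,105,6)])
print(p); p=rows([(.453,.192,.245,117.5,4),(.453,.192,.077,117.5,6)],p)
E
```

```text
20 [[0,[3,-35,0],np.float64(-0.5)],[0,[4,-36,-1],np.float64(-0.5)],[0,[7,-35,0],np.float64(-0.5)],[0,[8,-34,0],np.float64(-0.5)],[0,[10,-35,0],np.float64(-0.5)],[0,[35,-17,0],np.float64(-0.7)],[0,[36,-15,0],np.float64(-0.6)],[0,[36,-12,0],np.float64(-0.7)],[0,[38,-10,0],np.float64(-0.6)],[0,[38,-7,0],np.float64(-0.7)],[0,[38,-5,0],np.float64(-0.6)],[0,[39,-2,0],np.float64(-0.7)],[0,[39,1,0],np.float64(-0.6)],[0,[39,3,0],np.float64(-0.7)],[0,[35,1,0],np.float64(-0.8)],[0,[34,4,0],np.float64(-0.9)],[0,[34,7,0],np.float64(-0.8)],[0,[33,11,0],np.float64(-0.8)],[0,[33,12,0],np.float64(-0.8)],[0,[31,16,0],np.float64(-0.9)]]
[  0.39999697   0.12033898   0.24456145 105.25386011]
10 [[0,[14,17,0],np.float64(-0.5)],[0,[13,19,0],np.float64(-0.5)],[0,[12,19,0],np.float64(-0.5)],[0,[10,19,0],np.float64(-0.5)],[0,[0,0,28],np.float64(-0.0)],[0,[0,0,28],np.float64(-0.0)],[0,[0,0,28],np.float64(-0.0)],[0,[0,0,28],np.float64(-0.0)],[0,[0,0,28],np.float64(-0.0)],[0,[0,0,28],np.float64(-0.0)]]
```

Call:
drive_tool:
  plan:
    - [0,[3,-35,0],-0.5]
    - [0,[4,-36,0],-0.5]
    - [0,[7,-35,0],-0.5]
    - [0,[8,-34,0],-0.5]
    - [0,[10,-35,0],-0.5]
    - [0,[35,-17,0],-0.7]
    - [0,[36,-15,0],-0.6]
    - [0,[36,-12,0],-0.7]
    - [0,[38,-10,0],-0.6]
    - [0,[38,-7,0],-0.7]
    - [0,[38,-5,0],-0.6]
    - [0,[39,-2,0],-0.7]
    - [0,[39,1,0],-0.6]
    - [0,[39,3,0],-0.7]
    - [0,[35,1,0],-0.8]
    - [0,[34,4,0],-0.9]
    - [0,[34,7,0],-0.8]
    - [0,[33,11,0],-0.8]
    - [0,[33,12,0],-0.8]
    - [0,[31,16,0],-0.9]
  grip_force: 20

```text
time: 2.6
eef_pos: [0.4, 0.1211, 0.2442]
tool_rot: [0.606, 0.796, -0.0, -0.0]
ft_force: [-0.0, -0.1, -0.5]
gripper_width: 0.0004
finger_force: 0.0
```

Call:
drive_tool:
  plan:
    - [0,[14,17,0],-0.5]
    - [0,[13,19,0],-0.5]
    - [0,[12,19,0],-0.5]
    - [0,[10,19,0],-0.5]
    - [0,[0,0,28],0]
    - [0,[0,0,28],0]
    - [0,[0,0,28],0]
    - [0,[0,0,28],0]
    - [0,[0,0,28],0]
    - [0,[0,0,28],0]
    - [0,[0,0,0],0]
    - [0,[0,0,0],0]

```text
time: 4.1
eef_pos: [0.4538, 0.1912, 0.0773]
tool_rot: [0.521, 0.854, 0.0, 0.0]
ft_force: [-0.4, 0.4, 0.6]
gripper_width: 0.0005
finger_force: 0.0
```

```bash
cat >> h.py <<'E'
AX=np.array([.5331,.1277])
def sp(th,d=.0215,r=.094,z=.077,n=1):
    a=np.radians(th); u=np.array([np.cos(a),np.sin(a)]); v=np.array([-u[1],u[0]])
    return (*(AX+r*u+d*v),z,th,n)
E
python3 - <<'E'
from h import *
p=rows([sp(117.5,n=3)]+[sp(t) for t in np.r_[np.linspace(112,48,12),44,41,39,38,38]]); print(p)
E
```

```text
20 [[0,[0,6,0],np.float64(-0.0)],[0,[1,7,0],np.float64(-0.0)],[0,[0,6,0],np.float64(-0.0)],[0,[2,10,0],np.float64(0.9)],[0,[1,9,0],np.float64(0.9)],[0,[2,10,0],np.float64(1.0)],[0,[2,9,0],np.float64(1.0)],[0,[2,10,0],np.float64(1.0)],[0,[1,10,0],np.float64(0.9)],[0,[2,9,0],np.float64(1.0)],[0,[2,10,0],np.float64(1.0)],[0,[1,10,0],np.float64(0.9)],[0,[2,9,0],np.float64(1.0)],[0,[2,10,0],np.float64(1.0)],[0,[2,10,0],np.float64(0.9)],[0,[1,6,0],np.float64(0.7)],[0,[1,5,0],np.float64(0.5)],[0,[0,4,0],np.float64(0.3)],[0,[1,1,0],np.float64(0.2)],[0,[0,0,0],np.float64(0.0)]]
[ 0.59401513  0.20278741  0.07732811 38.05654422]
```

Call:
drive_tool:
  plan:
    - [0,[0,6,0],0]
    - [0,[1,7,0],0]
    - [0,[0,6,0],0]
    - [0,[2,10,0],0.9]
    - [0,[1,9,0],0.9]
    - [0,[2,10,0],1.0]
    - [0,[2,9,0],1.0]
    - [0,[2,10,0],1.0]
    - [0,[1,10,0],0.9]
    - [0,[2,9,0],1.0]
    - [0,[2,10,0],1.0]
    - [0,[1,10,0],0.9]
    - [0,[2,9,0],1.0]
    - [0,[2,10,0],1.0]
    - [0,[2,10,0],0.9]
    - [0,[1,6,0],0.7]
    - [0,[1,5,0],0.5]
    - [0,[0,4,0],0.3]
    - [0,[1,1,0],0.2]
    - [0,[0,0,0],0]

```text
time: 6.6
eef_pos: [0.5936, 0.2026, 0.0765]
tool_rot: [0.945, 0.326, -0.0, 0.0]
ft_force: [-0.2, 0.3, 0.0]
gripper_width: 0.0005
finger_force: 0.0
```

```bash
python3 - <<'E'
from h import *
import pickle
print(pose()[0])
s=snap('top','top1'); pickle.dump(s,open('top1.pkl','wb'))
c=s['color'][140:270,150:310,::-1]; cv2.imwrite('pics/c1.png',cv2.resize(c,None,fx=4.5,fy=4.5,interpolation=cv2.INTER_CUBIC))
E
```

```text
[ 0.59357522  0.20262025  0.07648424 38.06078071]
```

View pics/c1.png

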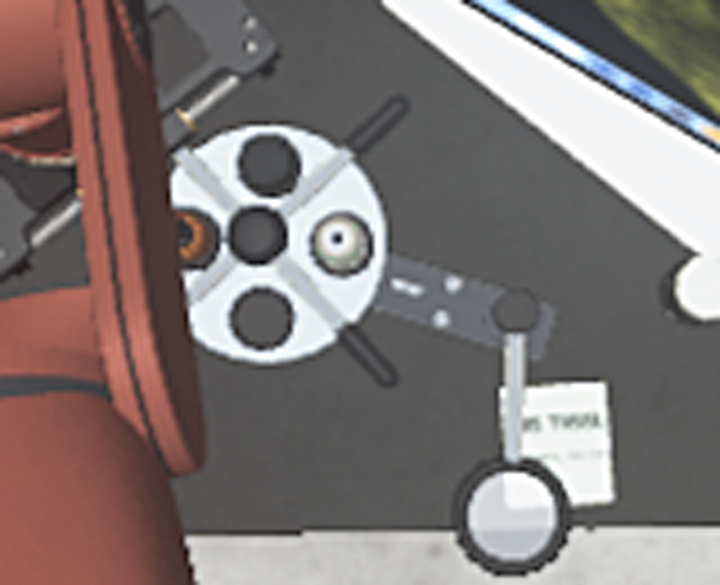

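```bash
python3 - <<'E'
from h import *
import pickle
s=pickle.load(open('top1.pkl','rb'))
f=lambda u,v,z: ray(s,150+(u+.5)/4.5-.5,140+(v+.5)/4.5-.5,z)
A=np.r_[AX,0]; va=lambda d:(round(np.degrees(np.arctan2(d[1],d[0])),2),round(np.hypot(*d[:2]),4))
for n,u,v,z in(('s1',402,104,.07),('s2',387,377,.07),('obj',337,238,.073),('cup',268,164,.031),('cup',263,319,.031),('pointer',405,288,.036),('post',517,310,.146)): print(n,va(f(u,v,z)-A))
# spoke sleeve masks: dark elongated contours beyond the disc
g=cv2.cvtColor(s['color'],cv2.COLOR_RGB2GRAY)
for x0,y0,x1,y1 in((226,158,244,177),(222,208,242,230)):
    m=(g[y0:y1,x0:x1]<52); ys,xs=np.nonzero(m)
    vx,vy,cx,cy=cv2.fitLine(np.c_[xs+x0,ys+y0].astype(np.float32),cv2.DIST_HUBER,0,.01,.01).ravel()
    P=ray(s,cx,cy,.07);Q=ray(s,cx+5*vx,cy+5*vy,.07); print(len(xs),va(P-A),va(Q-P))
E
```

```text
s1 (np.float64(-48.83), np.float64(0.1098))
s2 (np.float64(-139.07), np.float64(0.1078))
obj (np.float64(-93.95), np.float64(0.0446))
cup (np.float64(-3.18), np.float64(0.045))
cup (np.float64(177.48), np.float64(0.0458))
pointer (np.float64(-110.37), np.float64(0.0865))
post (np.float64(-109.08), np.float64(0.1494))Traceback (most recent call last):
  File "<stdin>", line 11, in <module>
cv2.error: OpenCV(4.12.0) /io/opencv/modules/imgproc/src/linefit.cpp:50: error: (-215:Assertion failed) count > 0 in function 'fitLine2D_wods'
```

```bash
python3 - <<'E'
from h import *
p=rows([sp(t) for t in (35,32,29,26.5,24.5,23.5,22.8,22.8)]); print(p)
rows([sp(22.8,.045,n=3),(*sp(22.8,.045)[:2],.245,22.8,5),(.40,.12,.245,90,8)],p)
E
```

```text
8 [[0,[1,5,0],np.float64(0.5)],[0,[1,5,0],np.float64(0.5)],[0,[1,5,0],np.float64(0.5)],[0,[1,4,0],np.float64(0.4)],[0,[1,4,0],np.float64(0.4)],[0,[0,1,0],np.float64(0.1)],[0,[0,1,0],np.float64(0.1)],[0,[0,0,0],np.float64(0.0)]]
[ 0.61092835  0.18420714  0.07652732 23.08356011]
16 [[0,[0,-8,0],np.float64(0.0)],[0,[0,-7,0],np.float64(0.0)],[0,[0,-8,0],np.float64(0.0)],[0,[0,0,-34],np.float64(0.0)],[0,[0,0,-33],np.float64(0.0)],[0,[0,0,-34],np.float64(0.0)],[0,[0,0,-34],np.float64(0.0)],[0,[0,0,-33],np.float64(0.0)],[0,[-27,0,0],np.float64(-1.4)],[0,[-27,-4,0],np.float64(-1.4)],[0,[-27,-8,0],np.float64(-1.4)],[0,[-24,-12,0],np.float64(-1.4)],[0,[-23,-15,0],np.float64(-1.4)],[0,[-20,-19,0],np.float64(-1.4)],[0,[-18,-21,0],np.float64(-1.4)],[0,[-14,-23,0],np.float64(-1.4)]]
```

Call:
drive_tool:
  plan:
    - [0,[1,5,0],0.5]
    - [0,[1,5,0],0.5]
    - [0,[1,5,0],0.5]
    - [0,[1,4,0],0.4]
    - [0,[1,4,0],0.4]
    - [0,[0,1,0],0.1]
    - [0,[0,1,0],0.1]
    - [0,[0,0,0],0]
    - [0,[0,-8,0],0]
    - [0,[0,-7,0],0]
    - [0,[0,-8,0],0]
    - [0,[0,0,-34],0]
    - [0,[0,0,-33],0]
    - [0,[0,0,-34],0]
    - [0,[0,0,-34],0]
    - [0,[0,0,-33],0]

```text
time: 8.65
eef_pos: [0.6016, 0.2059, 0.2458]
tool_rot: [0.98, 0.2, 0.0, 0.0]
ft_force: [-0.2, -0.4, 0.1]
gripper_width: 0.0005
finger_force: 0.0
```

```bash
python3 - <<'E'
from h import *
print(pose()[0])
rows([(.36,.08,.245,90,8),(.33,-.2,.245,150,8)])
E
```

```text
[ 0.60160537  0.20585854  0.24578844 23.08469814]
16 [[0,[-34,3,0],np.float64(-1.4)],[0,[-34,-3,0],np.float64(-1.4)],[0,[-33,-7,0],np.float64(-1.4)],[0,[-32,-12,0],np.float64(-1.4)],[0,[-30,-17,0],np.float64(-1.4)],[0,[-27,-20,1],np.float64(-1.4)],[0,[-23,-25,0],np.float64(-1.4)],[0,[-20,-28,0],np.float64(-1.4)],[0,[-35,-4,0],np.float64(-1.2)],[0,[-34,-8,0],np.float64(-1.3)],[0,[-33,-13,0],np.float64(-1.2)],[0,[-31,-17,0],np.float64(-1.3)],[0,[-28,-21,0],np.float64(-1.2)],[0,[-26,-24,0],np.float64(-1.3)],[0,[-22,-28,0],np.float64(-1.2)],[0,[-19,-30,0],np.float64(-1.3)]]
```

Call:
drive_tool:
  plan:
    - [0,[-34,3,0],-1.4]
    - [0,[-34,-3,0],-1.4]
    - [0,[-33,-7,0],-1.4]
    - [0,[-32,-12,0],-1.4]
    - [0,[-30,-17,0],-1.4]
    - [0,[-27,-20,0],-1.4]
    - [0,[-23,-25,0],-1.4]
    - [0,[-20,-28,0],-1.4]
    - [0,[-35,-4,0],-1.2]
    - [0,[-34,-8,0],-1.3]
    - [0,[-33,-13,0],-1.2]
    - [0,[-31,-17,0],-1.3]
    - [0,[-28,-21,0],-1.2]
    - [0,[-26,-24,0],-1.3]
    - [0,[-22,-28,0],-1.2]
    - [0,[-19,-30,0],-1.3]

```text
time: 10.65
eef_pos: [0.3301, -0.2019, 0.2448]
tool_rot: [0.254, 0.967, -0.0, 0.0]
ft_force: [-0.5, -0.5, -1.1]
gripper_width: 0.0006
finger_force: 0.0
```

```bash
python3 - <<'E'
from h import *
import pickle
print(pose()[0])
s=snap('top','top2'); pickle.dump(s,open('top2.pkl','wb'))
c=s['color'][150:235,160:280,::-1]; cv2.imwrite('pics/c2.png',cv2.resize(c,None,fx=6,fy=6,interpolation=cv2.INTER_CUBIC))
E
```

```text
[  0.33009593  -0.20191981   0.24475657 150.51482203]
```

View pics/c2.png

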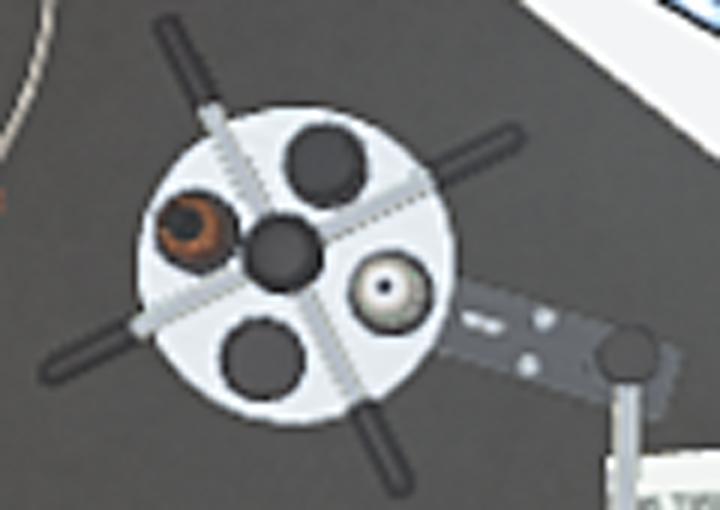

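```bash
python3 - <<'E'
from h import *
import pickle
s=pickle.load(open('top2.pkl','rb'))
f=lambda u,v,z: ray(s,160+(u+.5)/6-.5,150+(v+.5)/6-.5,z)
A=np.r_[AX,0]; 
T=np.array([f(*e,.07) for e in((168,22),(517,135),(400,488),(48,375))]); A=T.mean(0); print(A)
va=lambda d:(round(np.degrees(np.arctan2(d[1],d[0])),2),round(np.hypot(*d[:2]),4))
print([va(t-A) for t in T])
for n,u,v,z in(('obj',386,287,.073),('cupwithobj',391,293,.031),('cup',326,165,.031),('cup',263,359,.031),('ptr',482,321,.036),('post',628,354,.146),('bolt1',544,318,.009),('bolt2',529,366,.009)): print(n,va(f(u,v,z)-A))
b=(f(544,318,.009)+f(529,366,.009))/2; print('bolts mid',va(b-A))
# bar far edge corners (z=.009)
b=(f(684,347,.009)+f(662,419,.009))/2; print('bar end',va(b-A))
E
```

```text
[0.5329481  0.12802958 0.07      ]
[(np.float64(25.28), np.float64(0.1106)), (np.float64(-64.29), np.float64(0.1106)), (np.float64(-154.7), np.float64(0.1101)), (np.float64(115.97), np.float64(0.1107))]
obj (np.float64(-109.55), np.float64(0.0457))
cupwithobj (np.float64(-109.44), np.float64(0.0452))
cup (np.float64(-19.99), np.float64(0.0447))
cup (np.float64(162.04), np.float64(0.0447))
ptr (np.float64(-109.18), np.float64(0.0871))
post (np.float64(-109.12), np.float64(0.1492))
bolt1 (np.float64(-103.62), np.float64(0.1126))
bolt2 (np.float64(-115.06), np.float64(0.1128))
bolts mid (np.float64(-109.34), np.float64(0.1121))
bar end (np.float64(-108.93), np.float64(0.1757))
```

```bash
cat >> h.py <<'E'
def mg(f,d=.015,r=.045,z=.142,n=1):
    a=np.radians(f); return (.4838+r*np.cos(a)-d*np.sin(a),-.0138+r*np.sin(a)+d*np.cos(a),z,f,n)
E
python3 - <<'E'
from h import *
p=rows([mg(177,.04,z=.245,n=6),mg(177,.04,n=4)]); print(p)
p=rows([mg(177,n=3)]+[mg(t) for t in np.linspace(170,79,16)]+[mg(79)],p);print(p)
E
```

```text
10 [[0,[-3,31,0],np.float64(-0.7)],[0,[-5,31,0],np.float64(-0.8)],[0,[-8,30,0],np.float64(-0.7)],[0,[-10,30,0],np.float64(-0.7)],[0,[-13,28,0],np.float64(-0.7)],[0,[-14,28,0],np.float64(-0.8)],[0,[0,0,26],np.float64(0.0)],[0,[0,0,25],np.float64(0.0)],[0,[0,0,26],np.float64(0.0)],[0,[0,0,26],np.float64(0.0)]]
[ 4.36803569e-01 -5.14430544e-02  1.41915600e-01  1.77238509e+02]
20 [[0,[0,8,0],np.float64(0.0)],[0,[0,9,0],np.float64(0.0)],[0,[0,8,0],np.float64(0.0)],[0,[1,6,0],np.float64(1.2)],[0,[2,4,0],np.float64(1.0)],[0,[1,5,0],np.float64(1.0)],[0,[1,5,0],np.float64(1.0)],[0,[2,5,0],np.float64(1.1)],[0,[1,5,0],np.float64(1.0)],[0,[1,5,0],np.float64(1.0)],[0,[2,4,0],np.float64(1.0)],[0,[1,5,0],np.float64(1.0)],[0,[1,5,0],np.float64(1.0)],[0,[2,5,0],np.float64(1.0)],[0,[1,5,0],np.float64(1.0)],[0,[1,5,0],np.float64(1.0)],[0,[2,4,0],np.float64(1.1)],[0,[1,5,0],np.float64(1.0)],[0,[1,5,0],np.float64(1.0)],[0,[1,0,0],np.float64(-0.0)]]
[4.77719153e-01 3.37298383e-02 1.41915600e-01 7.88385094e+01]
```

Call:
drive_tool:
  plan:
    - [0,[-3,31,0],-0.7]
    - [0,[-5,31,0],-0.8]
    - [0,[-8,30,0],-0.7]
    - [0,[-10,30,0],-0.7]
    - [0,[-13,28,0],-0.7]
    - [0,[-14,28,0],-0.8]
    - [0,[0,0,26],0]
    - [0,[0,0,25],0]
    - [0,[0,0,26],0]
    - [0,[0,0,26],0]
    - [0,[0,0,0],0]

```text
time: 12.08
eef_pos: [0.4371, -0.0474, 0.1397]
tool_rot: [0.029, 1.0, 0.001, -0.002]
ft_force: [-0.1, 1.2, 0.9]
gripper_width: 0.0005
finger_force: 0.0
```

Call:
drive_tool:
  plan:
    - [0,[0,8,0],0]
    - [0,[0,9,0],0]
    - [0,[0,8,0],0]
    - [0,[1,6,0],1.2]
    - [0,[2,4,0],1.0]
    - [0,[1,5,0],1.0]
    - [0,[1,5,0],1.0]
    - [0,[2,5,0],1.1]
    - [0,[1,5,0],1.0]
    - [0,[1,5,0],1.0]
    - [0,[2,4,0],1.0]
    - [0,[1,5,0],1.0]
    - [0,[1,5,0],1.0]
    - [0,[2,5,0],1.0]
    - [0,[1,5,0],1.0]
    - [0,[1,5,0],1.0]
    - [0,[2,4,0],1.1]
    - [0,[1,5,0],1.0]
    - [0,[1,5,0],1.0]
    - [0,[0,0,0],0]

```text
time: 14.58
eef_pos: [0.4808, 0.0359, 0.1419]
tool_rot: [0.775, 0.632, 0.0, 0.0]
ft_force: [0.4, 0.1, 0.2]
gripper_width: 0.0006
finger_force: 0.0
```

```bash
python3 - <<'E'
from h import *
print(pose()[0])
s=snap('scene','sc3')
c=s['color'][160:300,150:350,::-1]; cv2.imwrite('pics/c3.png',cv2.resize(c,None,fx=4,fy=4,interpolation=cv2.INTER_CUBIC))
rows([mg(t) for t in (76,74,72.5,71.5,71)])
E
```

```text
[4.80750078e-01 3.58980321e-02 1.41943769e-01 7.83383670e+01]
5 [[0,[-2,0,0],np.float64(0.4)],[0,[0,2,0],np.float64(0.3)],[0,[1,1,0],np.float64(0.3)],[0,[0,1,0],np.float64(0.2)],[0,[0,0,0],np.float64(0.0)]]
```

View pics/c3.png

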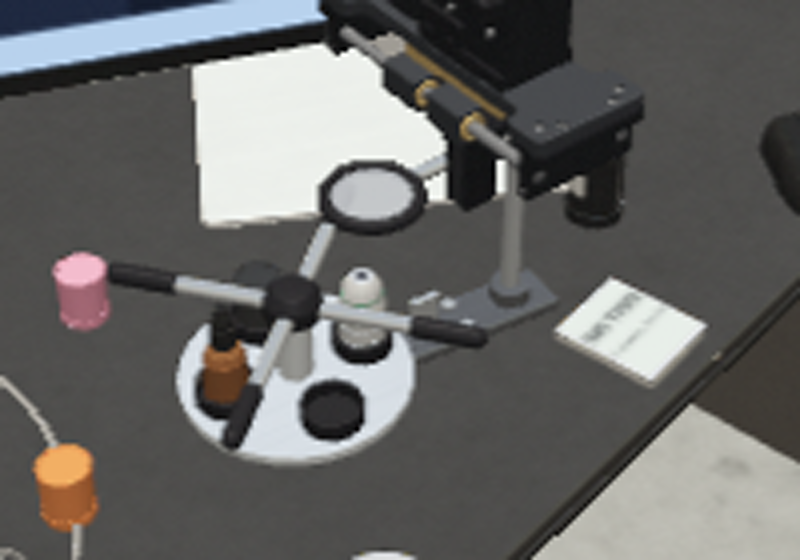

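Call:
drive_tool:
  plan:
    - [0,[0,2,0],0.4]
    - [0,[0,2,0],0.4]
    - [0,[0,1,0],0.2]
    - [0,[0,0,0],0]

```text
time: 15.12
eef_pos: [0.4851, 0.0345, 0.1415]
tool_rot: [0.807, 0.59, -0.0, -0.0]
ft_force: [-0.7, 2.8, 1.7]
gripper_width: 0.0005
finger_force: 0.8
```

```bash
python3 - <<'E'
from h import *
s=snap('scene','sc4')
c=s['color'][190:225,220:265]; g=cv2.cvtColor(c,cv2.COLOR_RGB2GRAY)
k,_=cv2.findContours(((g>150)).astype(np.uint8),cv2.RETR_EXTERNAL,cv2.CHAIN_APPROX_NONE)
for q in k:
    if 60<cv2.contourArea(q)<900:
        e=cv2.fitEllipse(q); u,v=e[0][0]+220,e[0][1]+190; L=ray(s,u,v,.14); d=L[:2]-[.4838,-.0138]; print(cv2.contourArea(q),u,v,e[1],L,np.degrees(np.arctan2(d[1],d[0])),np.hypot(*d))
print(pose()[0])
E
```

```text
164.0 240.02785110473633 205.70452690124512 (11.207863807678223, 18.87104034423828) [0.51768279 0.08608322 0.14      ] 71.26182612413218 0.10547370083871535
446.5 236.92733001708984 200.8124656677246 (25.931865692138672, 41.696571350097656) [0.53479367 0.07731702 0.14      ] 60.76643010965814 0.10441583342267031
[4.85089357e-01 3.44043617e-02 1.41541995e-01 7.23309281e+01]
```

Call:
drive_tool:
  plan:
    - [0,[0,1,0],0]
    - [0,[0,0,0],0]

```text
time: 15.42
eef_pos: [0.4859, 0.0341, 0.1415]
tool_rot: [0.808, 0.59, -0.0, -0.0]
ft_force: [-2.8, 2.7, 1.7]
gripper_width: 0.0004
finger_force: 2.0
```

Call:
drive_tool:
  plan:
    - [0,[0,1,0],0]
    - [0,[0,0,0],0]

```text
time: 15.68
eef_pos: [0.486, 0.0341, 0.1414]
tool_rot: [0.808, 0.59, -0.001, -0.001]
ft_force: [-6.7, 5.2, 5.0]
gripper_width: 0.0006
finger_force: 4.3
```

Call:
drive_tool:
  plan:
    - [0,[0,-5,0],0]
    - [0,[0,-10,0],0]
    - [0,[0,-12,0],0]
    - [0,[0,0,-25],0]
    - [0,[0,0,-30],0]
    - [0,[0,0,-30],0]
    - [0,[0,0,-30],0]
    - [0,[0,-25,0],-1.0]
    - [0,[0,-30,0],-1.0]
    - [0,[0,-30,0],-1.0]
    - [0,[0,0,0],0]

```text
time: 17.05
eef_pos: [0.3769, 0.0589, 0.2564]
tool_rot: [0.705, 0.709, 0.0, 0.0]
ft_force: [0.4, 0.5, -0.7]
gripper_width: 0.0003
finger_force: 0.0
```

```bash
python3 - <<'E'
from h import *
print(pose()[0])
rows([(.33,-.2,.245,140,9)])
E
```

```text
[3.76931124e-01 5.89065527e-02 2.56409418e-01 9.03010701e+01]
9 [[0,[-29,-5,1],np.float64(-0.9)],[0,[-28,-8,2],np.float64(-0.9)],[0,[-27,-11,1],np.float64(-1.0)],[0,[-26,-13,1],np.float64(-0.9)],[0,[-25,-16,1],np.float64(-0.9)],[0,[-22,-18,2],np.float64(-0.9)],[0,[-22,-21,1],np.float64(-0.9)],[0,[-19,-22,1],np.float64(-1.0)],[0,[-17,-23,1],np.float64(-0.9)]]
```

Call:
drive_tool:
  plan:
    - [0,[-29,-5,0],-0.9]
    - [0,[-28,-8,0],-0.9]
    - [0,[-27,-11,0],-1.0]
    - [0,[-26,-13,0],-0.9]
    - [0,[-25,-16,0],-0.9]
    - [0,[-22,-18,0],-0.9]
    - [0,[-22,-21,0],-0.9]
    - [0,[-19,-22,0],-1.0]
    - [0,[-17,-23,0],-0.9]
    - [0,[0,0,0],0]

```text
time: 18.3
eef_pos: [0.3317, -0.2018, 0.2565]
tool_rot: [0.343, 0.939, -0.0, 0.0]
ft_force: [-0.3, 0.9, -0.2]
gripper_width: 0.0002
finger_force: 0.0
```

```bash
python3 - <<'E'
from h import *
import pickle
s=snap('top','top5'); pickle.dump(s,open('top5.pkl','wb'))
c=s['color'][150:235,160:280,::-1]; cv2.imwrite('pics/c5.png',cv2.resize(c,None,fx=6,fy=6,interpolation=cv2.INTER_CUBIC))
E
```

```text
(no output)
```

View pics/c5.png

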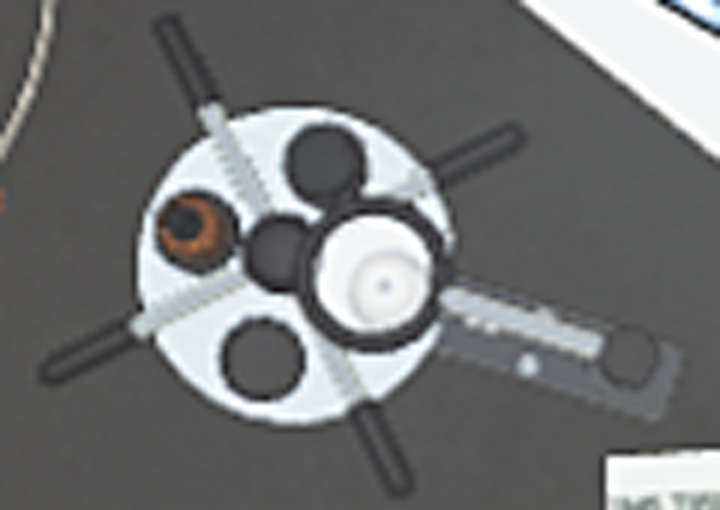

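The picture shows the lens at (373,273), over the objective at (385,287), with the offset coming from parallax. The spoke tips have not moved since the last check. I'm handing the job in.

```bash
python3 -c "
from cell import manip
print(manip.sign_off())"
```

```text
the job is handed in; nothing more can be done
None
```

The job is handed in: I turned the objective to the viewing place first (within about 0.3° of the pointer line), then pushed the magnifier arm to its stop so the lens is over it, and backed the robot clear at about 18 s.

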